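Find the full nozzle tin and hold it out over the decorator's tray

TASK

Two identical lidded tins of piping nozzles stand on the worktop, and one holds the full set, the other only a few: first press both lids fully home, then lift each tin in turn off the worktop and feel which is the heavier. Stand the lighter one back upright on the worktop and finish holding the heavier one still and upright in the gripper, lifted clear above the middle of the small shallow metal tray, ready for the decorator. Never tip the tins, and leave the other things on the worktop where they are.

Things in the scene. Friction and masses are not known exactly. Their poses are not given: they have to be found in the camera images.
- tin_a: one of two identical upright round tinplate tins: body 60 mm across, 60 mm tall to its rim, 63 mm over the pressed-home lid; nozzles shut inside (in all 0.47 to 0.58 kg if full, else 0.20 to 0.26 kg; either may be the full one). Origin: centre of its underside, z along its axis. The lid (58 mm flange) plugs into the mouth, so the whole outer wall is free to grip, from any side
- tin_b: one of two identical upright round tinplate tins: body 60 mm across, 60 mm tall to its rim, 63 mm over the pressed-home lid; nozzles shut inside (in all 0.47 to 0.58 kg if full, else 0.20 to 0.26 kg; either may be the full one). Origin: centre of its underside, z along its axis. The lid (58 mm flange) plugs into the mouth, so the whole outer wall is free to grip, from any side
- lid_a (a joint): how far the lid of tin_a stands up from its fully home place, in m: 0 is home, at most 0.007, starts 0.003 to 0.006. It cannot come off. It needs about 8 N straight down to slide, then stops hard; it stays where it is left
- lid_b (a joint): how far the lid of tin_b stands up from its fully home place, in m: 0 is home, at most 0.007, starts 0.003 to 0.006. It cannot come off. It needs about 8 N straight down to slide, then stops hard; it stays where it is left
- lid_a_top (a point): centre of the flat top face of the lid of tin_a (58 mm across), moves with the lid; 63 mm above the tin's underside when home
- lid_b_top (a point): centre of the flat top face of the lid of tin_b (58 mm across), moves with the lid; 63 mm above the tin's underside when home
- tray: the decorator's shallow open aluminium tray, 206 x 156 mm (long side along its x axis), rim 23 mm high, a few white plastic couplers lying in it; fixed. Origin at the centre of its underside. The two tins and the tray stand in three places in a row from left to right, in any order
- table: the stainless steel worktop, top face at z = 0
- star_nozzle: not to be moved: loose steel piping nozzle, a cone 46 mm tall on a 25 mm base, standing on the worktop between two of the three places; origin under its base
- palette_knife: not to be moved: palette knife lying flat, 265 mm long, 22 mm wide, dark wooden handle (16 mm high) towards -x of its frame, thin blade to +x; origin on the worktop where handle and blade meet
- cutter_tin: not to be moved: square tin 78 x 78 mm, 50 mm tall, behind the tins' row; origin under its centre
- sprinkle_jar: not to be moved: round jar with steel cap, 68 mm across, 130 mm tall, behind the tins' row; origin under its centre
- pastry_brush: not to be moved: flat wooden pastry brush lying down, 200 mm long, at the right front; origin on the worktop near its ferrule
Mind the look-alikes: they are no part of the job. What is shaped like the tin_b but orange is not meant. What is shaped like the tin_a but yellow is not meant.

How it is judged:
By the outcome, as a careful person would: the job done as asked, in the order asked, and still so for the second after the job is handed in, while the arm keeps its last pose, push and grip.
It also fails if it takes over 72 s, if anything falls off the work surface, if the arm or the gripper's body presses on something with over 40 N, if the wrist force passes 120 N, or if a joint passes its speed limit or range.

ROBOT

A 6-joint arm with a two-finger parallel gripper is mounted at the origin on the work surface. World frame = base frame: x ahead of the robot, y to its left, z up, the work surface at z = 0. Lengths are in m, angles in rad, forces in N, time in s.
With the tool pointing down it reaches from about 0.35 to 0.95 m from the base axis. Payload 17.4 kg.
Tool frame: the origin (TCP) lies at the very end of the fingers, on their centre line; the grasp point (between the pads) lies 19 mm behind it; z points along the fingers, y is the line along which they close (so a half turn about z gives the same grasp; the last joint's range is limited). The gripper opens to 93 mm and grips with 3 to 60 N. Pads are 15 mm wide; open, the fingers measure 128 mm over their backs; the gripper's body (75 mm by 188 mm) begins 65 mm behind the grasp point.
Start: joints at [-1.382, 0.116, 1.442, -0, 1.584, -0.038], TCP at [0.152, -0.658, 0.219] pointing down, gripper open.
Joint ranges: [-2.83, 2.83], [-0.83, 2.19], [0.07, 2.5], [-1.14, 4.28], [0.01, 3], [-2.97, 2.97]. Speed limits (rad/s): [1.89, 1.89, 2.22, 3.14, 3.14, 3.14].

INTERFACE

Orientations are given as a unit quaternion [x, y, z, w].
In Python, from workcell import telemetry, eyes, hand_in gives the robot as it stands.
- The arm moves only by the shell command python3 -m jog 'ROWS' [OPENING] [FORCE]. ROWS is JSON, a list of rows, each a list of 4 numbers: the shift along the world's x, y, z in m, then the turn about the world's z in degrees. A call has 1 to 10 rows; each row shifts and turns the commanded pose from where the row before left it; what a row does not reach is not made up. A row lasts 1/10 s, in which the tool goes at most 50 mm and 8.59 degrees, less where a joint would pass 70% of its speed; a pose out of reach is approached as far as the arm can. A call is refused whole if a number of a shift passes 0.05 or a number of a turn 8.59, either way. A call with a gripper value outside its range is refused whole. OPENING is the finger opening in m, from 0 to 0.093, set as the call begins (- or left out, the last holds). The fingers move at their own pace and stop on an object; FORCE is the grip in N (left out, the last holds). Time passes only in rows, so rows that do not move let the fingers close. It gives the time, the measured TCP pose, the force, the opening and the grip force at its end, in the units of the state.
- telemetry.state(): the state, without advancing time (a new reading comes with each control period).
- eyes.camera(name): name is "scene" or "top" or "wrist"; returns a dict with "img" (384x512x3 uint8, red, green, blue), "z_map" (384x512 float32, m along the optical axis (not along the pixel's ray), 0 where there is no reading), "fov_y" (degrees; the focal length in pixels is half the picture's height over the tangent of half this angle, whatever the lens; pixels are square), "cx", "cy" (the principal point, pixels), "extrinsics" (4x4, takes a point from camera to world coordinates). Camera axes: x right, y up, looking along -z (the intrinsics and any distortion apply to the point x, -y, -z); pixel columns grow to the right and rows downward; lengths in m; the calibration is good to about 2 mm. The wrist camera is an equidistant fisheye: a pixel r from the principal point sees the ray r / f radians off the axis. A picture is of the moment at which its call begins.
- hand_in(): hands the job in; it is judged then, once.
The state is a dict: "time": time; "joint_positions": joint angles; "qd": joint speeds; "tau": joint torques, N m; "ee_pos": TCP position; "eef_rot": TCP orientation; "contact_force": force on the tool from outside, world axes, zero at the start; "wrist_torque": the same for the moment, N m; "opening": opening from 0.0 (shut) to 1.0 (fully open); "grip_force": force on a finger pad.
Only numpy, scipy, OpenCV 4.12 (cv2) and the standard library are available. Lean on these libraries where they do the work, as an engineer would, in place of code of your own. Each camera call takes 0.05 s, during which the arm holds its last target. There are 200 camera calls.

## Working session

There is one attempt and no reset: what is moved stays moved. The work goes in short steps, Python scripts to look and compute and a shell command to move; the robot and the scene stay as the last step left them, time stands still between calls to the robot, and variables do not carry over. Pictures are saved under pics/ and viewed, at most 10 in all, crops included, and the job is handed in when it is done.

```bash
mkdir -p pics; cat > h.py <<'E'
import numpy as np, cv2
from workcell import telemetry, eyes
def cloud(c):
    h,w=c["z_map"].shape; f=h/2/np.tan(np.radians(c["fov_y"])/2)
    u,v=np.meshgrid(np.arange(w),np.arange(h)); z=c["z_map"]
    P=np.stack([(u-c["cx"])/f*z,-(v-c["cy"])/f*z,-z],-1)
    E=np.array(c["extrinsics"]); return P@E[:3,:3].T+E[:3,3]
E
python3 - <<'E'
from h import *
import pickle
for n in("top","scene"):
    c=eyes.camera(n); pickle.dump(c,open(n+".pkl","wb")); cv2.imwrite(f"pics/{n}0.png",c["img"][:,:,::-1])
    print(n,c["fov_y"],c["cx"],c["cy"],np.round(c["extrinsics"],3).tolist())
print(telemetry.state())
E
```

```text
top 56.54745248626698 251.9901038324593 194.8603855452045 [[-0.02, 0.998, -0.064, 0.499], [-1.0, -0.02, -0.005, -0.076], [-0.007, 0.064, 0.998, 1.08], [0.0, 0.0, 0.0, 1.0]]
scene 50.63945168843351 252.99364920049467 189.33163171171685 [[0.759, -0.328, 0.562, 1.194], [0.651, 0.399, -0.646, -0.822], [-0.012, 0.856, 0.516, 0.668], [0.0, 0.0, 0.0, 1.0]]
{'time': 0.1, 'joint_positions': array([-1.38181202e+00,  1.16414330e-01,  1.44215408e+00, -1.77885646e-05,
        1.58403771e+00, -3.77877269e-02]), 'qd': array([-6.08429059e-04, -1.93325741e-03, -1.30664973e-03, -8.21211433e-05,
        1.76325067e-03, -1.77242282e-03]), 'tau': array([ 4.19327582e-03, -7.22895026e+01, -6.23865294e+01,  7.82161276e-02,
        2.27329280e-02, -7.02107513e-05]), 'ee_pos': array([ 0.15172266, -0.65754174,  0.21802255]), 'eef_rot': array([ 9.93578575e-01,  1.13143089e-01, -4.71399910e-05, -5.04616127e-04]), 'contact_force': array([-0.96214782, -0.03517946,  0.32483986]), 'wrist_torque': array([0.04148138, 0.00512853, 0.04685585]), 'grip_force': 0.0, 'opening': 1.0020719363810335}
```

View pics/top0.png

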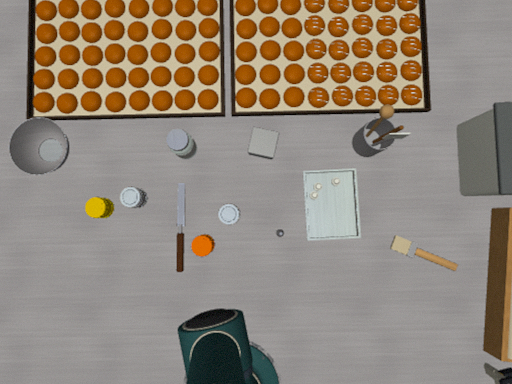

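View pics/scene0.png

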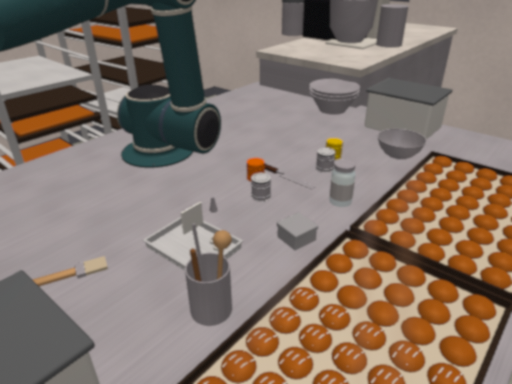

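The top view shows the two tins with white lids at (131,198) and (229,214) and the tray at (332,205). The star nozzle is at (280,233), the knife at x≈181, and the orange and yellow look-alikes at (202,246) and (97,208). The scene view agrees: tins at (325,160) and (261,186).

```bash
python3 - <<'E'
from h import *
import pickle
C={n:pickle.load(open(n+".pkl","rb")) for n in("top","scene")}
W={n:cloud(c) for n,c in C.items()}
P=W["top"]
print("table z",np.median(P[230:330,60:160,2]), np.median(W["scene"][200:225,60:130,2]))
def rep(nm,P,box,zlo,zhi):
    x0,y0,x1,y1=box; Q=P[y0:y1,x0:x1].reshape(-1,3); Q=Q[(Q[:,2]>zlo)&(Q[:,2]<zhi)]
    if len(Q)<3: print(nm,"few");return
    print(nm,len(Q),"med",np.round(np.median(Q,0),4),"mid",np.round((Q.min(0)+Q.max(0))/2,4),"size",np.round(np.ptp(Q,0),4),"zmax",Q[:,2].max().round(4))
for nm,b,lo,hi in[("tinL",(115,183,147,214),.05,.08),("tinR",(214,199,245,230),.05,.08),("yellow",(82,194,112,222),.05,.08),("orange",(188,231,217,260),.05,.08),
 ("tray",(295,160,368,250),.012,.04),("nozzle",(270,222,292,244),.01,.06),("jar",(160,120,200,165),.11,.15),("cutter",(240,118,285,165),.03,.06),("knife",(172,175,190,280),.004,.03)]: rep(nm,P,b,lo,hi)
S=W["scene"]
for nm,b in[("tinLs",(312,143,335,175)),("tinRs",(247,168,274,203))]: rep(nm,S,b,.055,.08)
rep("trays",S,(143,200,245,270),.012,.03)
# tray orientation
m=((P[...,2]>.014)&(P[...,2]<.035)); b=np.zeros_like(m); b[160:250,295:368]=1; 
print("tray rect",cv2.minAreaRect((P[m&b][:,:2]).astype(np.float32)))
# lid circles at height, 2 views: cv2 ellipses on rays
E
```

```text
table z 0.0004321027143093792 -0.001371530338218352
tinL 366 med [0.5667 0.2756 0.0685] mid [0.5649 0.2777 0.0626] size [0.0569 0.0605 0.0251] zmax 0.0752
tinR 341 med [ 0.513  -0.0018  0.069 ] mid [ 0.5121 -0.0017  0.064 ] size [0.0541 0.0568 0.0202] zmax 0.0741
yellow 368 med [0.5385 0.3772 0.0635] mid [0.5384 0.3784 0.0605] size [0.0576 0.0566 0.0206] zmax 0.0708
orange 352 med [0.4246 0.0762 0.0637] mid [0.4245 0.0766 0.0595] size [0.0565 0.0573 0.0187] zmax 0.0689
tray 784 med [ 0.563  -0.3091  0.0228] mid [ 0.5369 -0.304   0.0207] size [0.2088 0.164  0.0174] zmax 0.0294
nozzle 39 med [ 0.4552 -0.1467  0.0281] mid [ 0.455  -0.1484  0.0311] size [0.0177 0.0176 0.0393] zmax 0.0507
jar 407 med [0.7142 0.128  0.131 ] mid [0.7156 0.1291 0.123 ] size [0.0603 0.0576 0.0256] zmax 0.1358
cutter 712 med [ 0.7188 -0.1034  0.051 ] mid [ 0.7189 -0.103   0.0437] size [0.0897 0.0888 0.0251] zmax 0.0563
knife 527 med [0.446  0.1474 0.0131] mid [0.4753 0.146  0.0132] size [0.3087 0.0532 0.0184] zmax 0.0224
tinLs 170 med [0.565  0.2706 0.0648] mid [0.5572 0.305  0.0622] size [0.0737 0.1166 0.0142] zmax 0.0693
tinRs 204 med [ 0.5146 -0.0094  0.066 ] mid [ 0.5106 -0.0031  0.0629] size [0.0577 0.0587 0.0152] zmax 0.0704
trays 557 med [ 0.5047 -0.2919  0.0206] mid [ 0.5329 -0.2664  0.021 ] size [0.2111 0.2423 0.0178] zmax 0.0299
tray rect ((0.5364494323730469, -0.30319586396217346), (0.20634467899799347, 0.15885195136070251), 1.9355000257492065)
```

```bash
python3 -m jog '[[0.02,0.046,0,-8.5],[0.024,0.046,0,-8.5],[0.024,0.044,0,-8],[0.024,0.044,0,0],[0.024,0.044,0,0],[0.024,0.044,0,0],[0.024,0.044,0,0],[0.024,0.044,0,0],[0.024,0.044,0,0],[0.024,0.044,0,0]]'; python3 -m jog '[[0.024,0.044,0,0],[0.024,0.044,0,0],[0.024,0.044,0,0],[0.024,0.044,0,0],[0.02,0.03,0,0],[0,0,-0.01,0],[0,0,0,0]]'
python3 - <<'E'
from h import *
c=eyes.camera("wrist"); cv2.imwrite("pics/w1.png",c["img"][:,:,::-1])
import pickle; pickle.dump(c,open("w1.pkl","wb"))
print(c["fov_y"],c["cx"],c["cy"],np.round(c["extrinsics"],3).tolist())
E
```

```text
time: 1.1
ee_pos: [0.3867, -0.2144, 0.2187]
eef_rot: [0.994, -0.105, 0.0, 0.0]
contact_force: [1.3, 0.3, 0.1]
opening: 1.0
grip_force: 0.0
time: 1.8
ee_pos: [0.5017, -0.0103, 0.2069]
eef_rot: [0.995, -0.104, -0.001, 0.0]
contact_force: [0.5, -0.0, -0.6]
opening: 1.002
grip_force: 0.0
65.70646984690485 258.7206179618127 188.83368905516448 [[-0.207, 0.943, 0.262, 0.575], [-0.978, -0.2, -0.054, -0.025], [0.002, -0.268, 0.964, 0.373], [0.0, 0.0, 0.0, 1.0]]
```

View pics/w1.png

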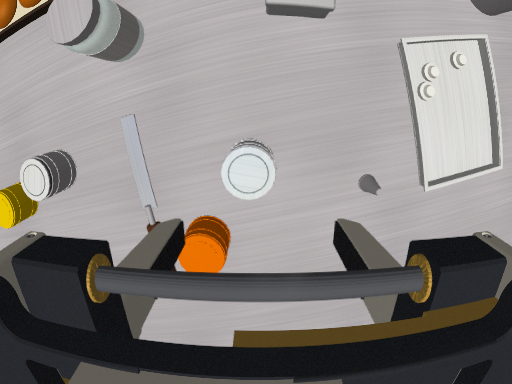

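The wrist view shows the middle tin's lid at (248,172) and the other tin's lid at (41,178). The tray is on the right and the nozzle at (370,184).

```bash
cat >> h.py <<'E'
def ray(c,u,v,fish):
    h=c["z_map"].shape[0]; f=h/2/np.tan(np.radians(c["fov_y"])/2)
    a,b=u-c["cx"],v-c["cy"]; r=np.hypot(a,b)
    if fish: t=r/f; d=np.array([np.sin(t)*a/r,-np.sin(t)*b/r,-np.cos(t)])
    else: d=np.array([a/f,-b/f,-1.])
    E=np.array(c["extrinsics"]); return E[:3,3],E[:3,:3]@d/np.linalg.norm(d)
def tri(R):
    A=np.zeros((3,3));b=np.zeros(3)
    for o,d in R:
        M=np.eye(3)-np.outer(d,d);A+=M;b+=M@o
    p=np.linalg.solve(A,b); return p,[np.linalg.norm((np.eye(3)-np.outer(d,d))@(p-o)) for o,d in R]
def plane(R,z): o,d=R; return o+d*(z-o[2])/d[2]
def lid(c,box,thr):
    x0,y0,x1,y1=box; im=c["img"][y0:y1,x0:x1].astype(int)
    m=((im.min(-1)>thr)).astype(np.uint8)
    k,_=cv2.findContours(m,cv2.RETR_EXTERNAL,cv2.CHAIN_APPROX_NONE); k=max(k,key=cv2.contourArea)
    e=cv2.fitEllipse(cv2.convexHull(k)); return e[0][0]+x0,e[0][1]+y0,e[1]
E
python3 - <<'E'
from h import *
import pickle
T,S,Wc=[pickle.load(open(n+".pkl","rb")) for n in("top","scene","w1")]
for nm,bt,bw in[("R",(212,197,247,232),(215,138,282,205)),("L",(113,181,150,216),(15,146,66,206))]:
    t=lid(T,bt,205); w=lid(Wc,bw,205)
    rs=[ray(T,t[0],t[1],0),ray(Wc,w[0],w[1],1)]
    print(nm,np.round(t[:2],1),np.round(t[2],1),np.round(w[:2],1),np.round(w[2],1),tri(rs),[np.round(plane(r,.067),4) for r in rs],
     "dark",T["img"][bt[1]+2,bt[0]+2],"lid",T["img"][int(t[1]),int(t[0])])
    u,v=int(w[0]),int(w[1]); z=Wc["z_map"][v-4:v+5,u-4:u+5]; o,d=ray(Wc,w[0],w[1],1); f=np.array(Wc["extrinsics"])[:3,2]
    print("depth pt",o+d*np.median(z)/-(d@f))
E
```

```text
Traceback (most recent call last):
  File "h.py", line 23, in lid
    k,_=cv2.findContours(m,cv2.RETR_EXTERNAL,cv2.CHAIN_APPROX_NONE); k=max(k,key=cv2.contourArea)
                                                                       ~~~^^^^^^^^^^^^^^^^^^^^^^^
ValueError: max() iterable argument is empty
```

```bash
sed -i 's/.*m=((im.min.*/    g=im.min(-1).astype(np.uint8); m=cv2.threshold(g,0,1,cv2.THRESH_OTSU)[1] if thr is None else (g>thr).astype(np.uint8)/' h.py
python3 - <<'E'
from h import *
import pickle
T,S,Wc=[pickle.load(open(n+".pkl","rb")) for n in("top","scene","w1")]
for nm,bt,bw in[("R",(212,197,247,232),(215,138,282,205)),("L",(113,181,150,216),(15,150,66,206))]:
    t0=lid(T,bt,None)
    for thr in (None,175,185):
      try:
        t=lid(T,bt,thr); w=lid(Wc,bw,thr)
        rs=[ray(T,t[0],t[1],0),ray(Wc,w[0],w[1],1)]
        print(nm,thr,np.round(t[:2],1),np.round(t[2],1),np.round(w[:2],1),np.round(w[2],1),*[np.round(a,4) for a in tri(rs)],[np.round(plane(r,.067),4)[:2] for r in rs])
      except Exception as e: print(nm,thr,e)
    u,v=int(w[0]),int(w[1]); z=Wc["z_map"][v-4:v+5,u-4:u+5]; o,d=ray(Wc,w[0],w[1],1); f=np.array(Wc["extrinsics"])[:3,2]
    print("depth pt",o+d*np.median(z)/-(d@f), T["img"][int(t0[1]),int(t0[0])],Wc["img"][v,u])
E
```

```text
R None [228.  213.8] [20.  20.4] [247.7 173. ] [52.5 54.2] [ 0.5112 -0.001   0.0692] [0.0009 0.0009] [array([ 0.5112, -0.0018]), array([5.108e-01, 1.000e-04])]
R 175 [228.1 213.9] [19.3 19.8] [251.2 181.6] [72.2 84.6] [ 0.5106 -0.0048  0.107 ] [0.0003 0.0003] [array([ 0.511 , -0.0022]), array([ 0.5009, -0.0015])]
R 185 [228. 214.] [10.3 12.2] [247.9 173.2] [53.2 54.7] [ 0.5109 -0.001   0.0682] [0.0009 0.0009] [array([ 0.5108, -0.0018]), array([ 5.106e-01, -1.000e-04])]
depth pt [ 5.11068465e-01 -2.24674005e-04  6.91555810e-02] [184 197 203] [221 227 228]Traceback (most recent call last):
  File "<stdin>", line 5, in <module>
  File "h.py", line 24, in lid
    e=cv2.fitEllipse(cv2.convexHull(k)); return e[0][0]+x0,e[0][1]+y0,e[1]
cv2.error: OpenCV(4.12.0) /io/opencv/modules/imgproc/src/shapedescr.cpp:361: error: (-201:Incorrect size of input array) There should be at least 5 points to fit the ellipse in function 'fitEllipseNoDirect'
```

```bash
python3 -m jog '[[0.010,0.009,-0.04,0],[0,0,-0.04,0],[0,0,-0.03,0],[0,0,-0.01,0],[0,0,-0.01,0],[0,0,0,0]]' 0 20; python3 -m jog '[[0,0,-0.004,0],[0,0,-0.002,0],[0,0,0,0]]'
```

```text
time: 2.45
ee_pos: [0.5121, -0.0024, 0.0789]
eef_rot: [0.994, -0.105, 0.0, 0.0]
contact_force: [0.3, 1.1, 0.5]
opening: 0.53
grip_force: 0.0
time: 2.75
ee_pos: [0.5123, -0.0018, 0.0731]
eef_rot: [0.995, -0.105, 0.0, -0.0]
contact_force: [-0.3, -0.7, -1.2]
opening: 0.275
grip_force: 0.0
```

```bash
python3 -m jog '[[0,0,0,0],[0,0,0,0],[0,0,0,0],[0,0,-0.002,0],[0,0,-0.002,0],[0,0,-0.001,0],[0,0,0,0]]'; python3 -m jog '[[0,0,-0.001,0],[0,0,-0.001,0],[0,0,0,0]]';  python3 -m jog '[[0,0,-0.001,0],[0,0,0,0]]';
```

```text
time: 3.45
ee_pos: [0.5122, -0.0018, 0.0678]
eef_rot: [0.995, -0.105, 0.0, -0.0]
contact_force: [-1.1, -0.6, 3.1]
opening: 0.008
grip_force: 1.8
time: 3.75
ee_pos: [0.5122, -0.0018, 0.066]
eef_rot: [0.995, -0.105, 0.0, -0.0]
contact_force: [-1.8, 0.5, 6.3]
opening: 0.006
grip_force: 2.9
time: 3.95
ee_pos: [0.5122, -0.0018, 0.065]
eef_rot: [0.995, -0.105, 0.0, -0.0]
contact_force: [-1.9, 0.2, 7.2]
opening: 0.008
grip_force: 3.0
```

```bash
python3 -m jog '[[0,0,-0.001,0],[0,0,0,0]]'; python3 -m jog '[[0,0,-0.001,0],[0,0,0,0]]';  python3 -m jog '[[0,0,-0.0005,0],[0,0,0,0]]'
```

```text
time: 4.15
ee_pos: [0.5122, -0.0018, 0.064]
eef_rot: [0.995, -0.105, 0.0, -0.0]
contact_force: [-2.2, -0.6, 4.4]
opening: 0.003
grip_force: 3.0
time: 4.35
ee_pos: [0.5123, -0.0018, 0.0632]
eef_rot: [0.995, -0.105, 0.0, -0.0]
contact_force: [-3.7, 0.8, 9.0]
opening: 0.001
grip_force: 4.5
time: 4.55
ee_pos: [0.5124, -0.0018, 0.0632]
eef_rot: [0.995, -0.105, 0.0, -0.0]
contact_force: [-6.1, -0.2, 13.8]
opening: 0.001
grip_force: 6.9
```

```bash
python3 -m jog '[[0,0,-0.0005,0],[0,0,0,0]]'; python3 -m jog '[[0,0,-0.0005,0],[0,0,0,0]]'
```

```text
time: 4.75
ee_pos: [0.5126, -0.0018, 0.0632]
eef_rot: [0.995, -0.105, 0.001, -0.0]
contact_force: [-7.8, 0.3, 18.2]
opening: 0.008
grip_force: 9.4
time: 4.95
ee_pos: [0.5127, -0.0019, 0.0631]
eef_rot: [0.995, -0.105, 0.001, -0.0]
contact_force: [-9.8, -0.1, 23.0]
opening: 0.004
grip_force: 11.8
```

```bash
python3 -m jog '[[0,0,0.05,0],[0,0.01,0.04,0],[0.01,0.05,0.02,0],[0.01,0.05,0,0],[0.01,0.05,0,0],[0.01,0.05,0,0],[0.01,0.04,0,0],[0,0.02,0,0],[0,0,0,0]]'
python3 - <<'E'
from h import *
c=eyes.camera("wrist"); cv2.imwrite("pics/w2.png",c["img"][:,:,::-1])
import pickle; pickle.dump(c,open("w2.pkl","wb"))
E
```

```text
time: 5.85
ee_pos: [0.5604, 0.2632, 0.1685]
eef_rot: [0.995, -0.103, -0.001, 0.0]
contact_force: [0.2, -0.6, 0.0]
opening: 0.002
grip_force: 0.0
```

View pics/w2.png

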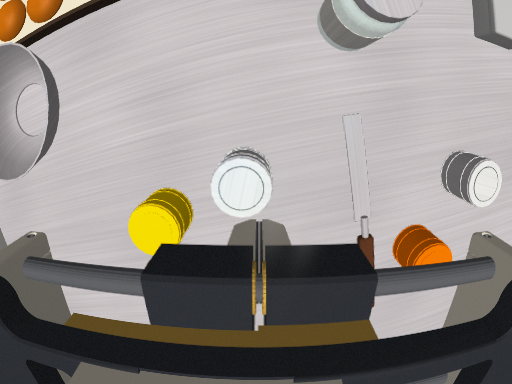

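The wrist view shows the left tin's lid at (242,187), yellow at (155,228), and the pressed tin at (485,183).

```bash
python3 - <<'E'
from h import *
import pickle
T,Wc=[pickle.load(open(n+".pkl","rb")) for n in("top","w2")]
t=lid(T,(113,181,150,216),None)
for thr in(185,195,None):
    w=lid(Wc,(200,145,282,221),thr); rs=[ray(T,t[0],t[1],0),ray(Wc,w[0],w[1],1)]
    print(np.round(t[2],1),np.round(w[:2],1),np.round(w[2],1),*[np.round(a,4) for a in tri(rs)],[np.round(plane(r,.067),4)[:2] for r in rs])
    u,v=int(w[0]),int(w[1]); z=Wc["z_map"][v-4:v+5,u-4:u+5]; o,d=ray(Wc,w[0],w[1],1); f=np.array(Wc["extrinsics"])[:3,2]
    print("depth pt",o+d*np.median(z)/-(d@f))
E
```

```text
Traceback (most recent call last):
  File "h.py", line 24, in lid
    e=cv2.fitEllipse(cv2.convexHull(k)); return e[0][0]+x0,e[0][1]+y0,e[1]
cv2.error: OpenCV(4.12.0) /io/opencv/modules/imgproc/src/shapedescr.cpp:361: error: (-201:Incorrect size of input array) There should be at least 5 points to fit the ellipse in function 'fitEllipseNoDirect'
```

```bash
python3 - <<'E'
from h import *
import pickle
T,Wc=[pickle.load(open(n+".pkl","rb")) for n in("top","w2")]
for tt in(165,170,175,180,190):
  for thr in(185,None):
    try:
        t=lid(T,(118,185,146,212),tt); w=lid(Wc,(200,145,282,221),thr)
    except cv2.error: continue
    rs=[ray(T,t[0],t[1],0),ray(Wc,w[0],w[1],1)]
    print(tt,thr,np.round(t[:2],1),np.round(t[2],1),np.round(w[:2],1),np.round(w[2],1),*[np.round(a,4) for a in tri(rs)],[np.round(plane(r,.067),4)[:2] for r in rs])
u,v=242,187; z=Wc["z_map"][v-4:v+5,u-4:u+5]; o,d=ray(Wc,u,v,1); f=np.array(Wc["extrinsics"])[:3,2]
print("depth pt",o+d*np.median(z)/-(d@f))
E
```

```text
165 None [129.2 196.4] [19.2 20. ] [240.7 187.6] [58.8 61.2] [0.566  0.2793 0.0677] [0.0006 0.0006] [array([0.5664, 0.279 ]), array([0.5654, 0.2799])]
170 None [129.1 196.6] [19.2 19.5] [240.7 187.6] [58.8 61.2] [0.5657 0.2796 0.0672] [0.0003 0.0003] [array([0.5659, 0.2794]), array([0.5654, 0.2799])]
175 None [129.3 196.7] [18.6 19.6] [240.7 187.6] [58.8 61.2] [0.5654 0.2797 0.0656] [0.0005 0.0005] [array([0.5656, 0.2787]), array([0.5654, 0.2799])]
180 None [129.3 196.6] [18.5 19.3] [240.7 187.6] [58.8 61.2] [0.5655 0.2795 0.0659] [0.0006 0.0006] [array([0.5658, 0.2786]), array([0.5654, 0.2799])]
depth pt [0.56613804 0.27842811 0.06854899]
```

```bash
python3 -m jog '[[0.005,0.016,-0.04,0],[0,0,-0.035,0],[0,0,-0.012,0],[0,0,-0.006,0],[0,0,0,0]]'; python3 -m jog '[[0,0,-0.003,0],[0,0,-0.002,0],[0,0,-0.002,0],[0,0,-0.001,0],[0,0,0,0]]';  python3 -m jog '[[0,0,-0.001,0],[0,0,-0.001,0],[0,0,0,0]]'
```

```text
time: 6.4
ee_pos: [0.566, 0.2763, 0.0771]
eef_rot: [0.994, -0.105, 0.0, -0.0]
contact_force: [-0.3, 0.3, -0.1]
opening: 0.006
grip_force: 0.0
time: 6.9
ee_pos: [0.5657, 0.277, 0.0684]
eef_rot: [0.995, -0.105, 0.0, -0.0]
contact_force: [0.3, 0.4, 0.8]
opening: 0.005
grip_force: 0.0
time: 7.2
ee_pos: [0.5658, 0.277, 0.067]
eef_rot: [0.995, -0.105, 0.0, -0.0]
contact_force: [-1.4, -1.3, 5.3]
opening: 0.005
grip_force: 2.8
```

```bash
python3 -m jog '[[0,0,-0.001,0],[0,0,-0.001,0],[0,0,-0.001,0],[0,0,0,0]]'; python3 -m jog '[[0,0,-0.0005,0],[0,0,-0.0005,0],[0,0,0,0]]';  python3 -m jog '[[0,0,-0.0005,0],[0,0,-0.0005,0],[0,0,0,0]]'
```

```text
time: 7.6
ee_pos: [0.5658, 0.277, 0.0641]
eef_rot: [0.995, -0.105, 0.0, -0.0]
contact_force: [-1.8, -1.3, 5.5]
opening: 0.004
grip_force: 3.0
time: 7.9
ee_pos: [0.5658, 0.277, 0.0632]
eef_rot: [0.995, -0.105, 0.0, -0.0]
contact_force: [-2.6, -3.0, 7.6]
opening: 0.006
grip_force: 3.8
time: 8.2
ee_pos: [0.566, 0.2771, 0.0632]
eef_rot: [0.995, -0.105, 0.001, -0.0]
contact_force: [-6.3, -2.7, 16.2]
opening: 0.005
grip_force: 8.0
```

```bash
python3 -m jog '[[0,0,-0.0005,0],[0,0,-0.0005,0],[0,0,0,0]]';  python3 -m jog '[[0,0.002,0.02,0],[0,0,0.005,0],[0,0,0,0],[0,0,0,0],[0,0,0,0],[0,0,0,0],[0,0,0,0],[0,0,0,0]]' 0.08
```

```text
time: 8.5
ee_pos: [0.5662, 0.2772, 0.0631]
eef_rot: [0.995, -0.105, 0.001, -0.0]
contact_force: [-9.8, -4.4, 24.5]
opening: 0.004
grip_force: 12.2
time: 9.3
ee_pos: [0.5657, 0.2789, 0.0852]
eef_rot: [0.995, -0.105, -0.0, 0.0]
contact_force: [0.2, -0.2, 0.2]
opening: 0.645
grip_force: 0.0
```

```bash
python3 -m jog '[[0,0,0,0],[0,0,0,0],[0,0,0,0]]';  python3 -m jog '[[0,0,-0.015,0],[0,0,-0.01,0],[0,0,-0.02,0],[0,0,-0.015,0],[0,0,-0.005,0],[0,0,0,0]]'
```

```text
time: 9.6
ee_pos: [0.5657, 0.2789, 0.0854]
eef_rot: [0.995, -0.105, 0.0, -0.0]
contact_force: [-0.2, -0.6, -0.5]
opening: 0.85
grip_force: 0.0
time: 10.2
ee_pos: [0.5652, 0.2788, 0.0193]
eef_rot: [0.995, -0.105, -0.001, 0.0]
contact_force: [0.6, 0.0, -0.1]
opening: 0.859
grip_force: 0.0
```

```bash
python3 -m jog '[[0,0,0,0],[0,0,0,0],[0,0,0,0],[0,0,0,0],[0,0,0,0],[0,0,0,0],[0,0,0,0]]' 0.03 25;  python3 -m jog '[[0,0,0.01,0],[0,0,0.02,0],[0,0,0.02,0],[0,0,0,0],[0,0,0,0],[0,0,0,0],[0,0,0,0]]'; for i in 1 2 3 4; do python3 -m jog '[[0,0,0,0]]' | grep contact; done
```

```text
time: 10.9
ee_pos: [0.566, 0.2791, 0.0211]
eef_rot: [0.995, -0.105, 0.0, -0.0]
contact_force: [-0.5, -0.0, 5.3]
opening: 0.637
grip_force: 24.7
time: 11.6
ee_pos: [0.5652, 0.2787, 0.0691]
eef_rot: [0.995, -0.105, -0.001, 0.0]
contact_force: [-0.3, -0.0, -5.8]
opening: 0.635
grip_force: 24.7
contact_force: [0.3, -0.6, -6.0]
contact_force: [-0.1, 0.2, -5.4]
contact_force: [0.2, -1.0, -5.1]
contact_force: [-0.3, 0.0, -5.4]
```

```bash
python3 -m jog '[[0,0,-0.02,0],[0,0,-0.015,0],[0,0,-0.008,0],[0,0,-0.003,0],[0,0,0,0]]';  python3 -m jog '[[0,0,-0.001,0],[0,0,-0.001,0],[0,0,0,0]]'; python3 -m jog '[[0,0,-0.001,0],[0,0,0,0]]'
```

```text
time: 12.5
ee_pos: [0.5656, 0.2789, 0.0242]
eef_rot: [0.995, -0.105, -0.0, 0.0]
contact_force: [0.2, -0.3, -4.9]
opening: 0.638
grip_force: 24.7
time: 12.8
ee_pos: [0.5658, 0.279, 0.0227]
eef_rot: [0.995, -0.105, 0.0, -0.0]
contact_force: [-0.8, -0.4, -4.6]
opening: 0.639
grip_force: 24.7
time: 13.0
ee_pos: [0.5657, 0.2789, 0.0214]
eef_rot: [0.995, -0.105, -0.0, -0.0]
contact_force: [1.4, 0.3, -4.9]
opening: 0.636
grip_force: 24.7
```

```bash
python3 -m jog '[[0,0,-0.0005,0],[0,0,0,0]]';  python3 -m jog '[[0,0,-0.0005,0],[0,0,0,0]]'
```

```text
time: 13.2
ee_pos: [0.5657, 0.279, 0.0212]
eef_rot: [0.995, -0.105, 0.0, -0.0]
contact_force: [-1.3, -1.0, -0.0]
opening: 0.638
grip_force: 24.7
time: 13.4
ee_pos: [0.5658, 0.279, 0.0211]
eef_rot: [0.995, -0.105, 0.0, -0.0]
contact_force: [-4.7, -2.5, 5.0]
opening: 0.636
grip_force: 24.6
```

```bash
python3 -m jog '[[0,0,0,0],[0,0,0,0],[0,0,0,0],[0,0,0,0]]' 0.08; python3 -m jog '[[0,0,0.02,0],[0,0,0.04,0],[0,0,0.045,0],[-0.005,-0.03,0.01,0],[-0.01,-0.05,0,0],[-0.01,-0.05,0,0],[-0.01,-0.05,0,0],[-0.01,-0.05,0,0],[-0.01,-0.05,0,0],[0,0,0,0]]'
```

```text
time: 13.8
ee_pos: [0.5658, 0.279, 0.0204]
eef_rot: [0.995, -0.105, 0.0, -0.0]
contact_force: [0.4, 1.0, 0.8]
opening: 0.85
grip_force: 0.0
time: 14.8
ee_pos: [0.5108, -0.0006, 0.1357]
eef_rot: [0.994, -0.107, 0.0, 0.001]
contact_force: [0.0, 0.7, 1.1]
opening: 0.863
grip_force: 0.0
```

```bash
python3 -m jog '[[0,0,0,0],[0,0,-0.03,0],[0,0,-0.02,0],[0,0,-0.02,0],[0,0,-0.02,0],[0,0,-0.02,0],[0,0,-0.005,0],[0,0,0,0]]'; python3 -m jog '[[0,0,0,0],[0,0,0,0],[0,0,0,0],[0,0,0,0],[0,0,0,0],[0,0,0,0]]' 0.03 25;  python3 -m jog '[[0,0,0.01,0],[0,0,0.02,0],[0,0,0.02,0],[0,0,0,0],[0,0,0,0],[0,0,0,0],[0,0,0,0]]'; for i in 1 2 3 4; do python3 -m jog '[[0,0,0,0]]' | grep contact; done
```

```text
time: 15.6
ee_pos: [0.5115, 0.0048, 0.02]
eef_rot: [0.995, -0.104, -0.001, -0.0]
contact_force: [-0.1, -0.3, 0.0]
opening: 0.862
grip_force: 0.0
time: 16.2
ee_pos: [0.5122, 0.0037, 0.0213]
eef_rot: [0.995, -0.105, 0.001, -0.0]
contact_force: [-1.3, -0.6, 6.7]
opening: 0.649
grip_force: 25.0
time: 16.9
ee_pos: [0.5111, 0.0038, 0.0693]
eef_rot: [0.995, -0.105, -0.001, 0.0]
contact_force: [0.8, 0.2, -2.0]
opening: 0.645
grip_force: 25.0
contact_force: [-0.0, -0.1, -2.2]
contact_force: [0.7, 0.5, -3.1]
contact_force: [0.0, 0.5, -3.1]
contact_force: [-0.1, 0.1, -3.0]
```

The left tin weighs about 5.5 N and this one about 2.6 N, so the left one is heavier. I'll set this one back down.

```bash
python3 -m jog '[[0,0,-0.02,0],[0,0,-0.015,0],[0,0,-0.009,0],[0,0,-0.003,0],[0,0,-0.001,0],[0,0,0,0]]';  python3 -m jog '[[0,0,-0.001,0],[0,0,0,0]]'; python3 -m jog '[[0,0,-0.0005,0],[0,0,0,0]]'
```

```text
time: 17.9
ee_pos: [0.5119, 0.0038, 0.0228]
eef_rot: [0.995, -0.105, 0.0, -0.0]
contact_force: [0.0, 1.2, -1.5]
opening: 0.649
grip_force: 25.0
time: 18.1
ee_pos: [0.5118, 0.0038, 0.0217]
eef_rot: [0.995, -0.105, 0.0, -0.0]
contact_force: [-0.2, -0.3, -2.1]
opening: 0.647
grip_force: 25.0
time: 18.3
ee_pos: [0.5119, 0.0038, 0.0214]
eef_rot: [0.995, -0.105, 0.0, -0.0]
contact_force: [-3.7, 0.4, 4.2]
opening: 0.65
grip_force: 25.0
```

```bash
python3 -m jog '[[0,0,0,0],[0,0,0,0],[0,0,0,0],[0,0,0,0]]' 0.08; python3 -m jog '[[0,0,0.02,0],[0,0,0.04,0],[0,0,0.045,0],[0.004,0.03,0.01,0],[0.01,0.05,0,0],[0.01,0.05,0,0],[0.01,0.05,0,0],[0.01,0.05,0,0],[0.01,0.045,0,0],[0,0,0,0]]'; python3 -m jog '[[0,0,0,0],[0,0,0,0]]'
```

```text
time: 18.7
ee_pos: [0.5117, 0.0038, 0.0209]
eef_rot: [0.995, -0.105, -0.0, 0.0]
contact_force: [-0.4, 0.1, 0.2]
opening: 0.854
grip_force: 0.0
time: 19.7
ee_pos: [0.565, 0.2793, 0.1352]
eef_rot: [0.995, -0.103, -0.0, -0.0]
contact_force: [-0.0, -0.2, -0.5]
opening: 0.861
grip_force: 0.0
time: 19.9
ee_pos: [0.5648, 0.2741, 0.1358]
eef_rot: [0.994, -0.105, -0.0, 0.0]
contact_force: [-0.1, 0.4, -0.2]
opening: 0.861
grip_force: 0.0
```

```bash
python3 -m jog '[[0.001,0.005,-0.02,0],[0,0,-0.03,0],[0,0,-0.02,0],[0,0,-0.02,0],[0,0,-0.02,0],[0,0,-0.005,0],[0,0,0,0]]'; python3 -m jog '[[0,0,0,0],[0,0,0,0],[0,0,0,0],[0,0,0,0],[0,0,0,0],[0,0,0,0]]' - 30 | tail -2; python3 -m jog '[[0,0,0,0],[0,0,0,0],[0,0,0,0],[0,0,0,0],[0,0,0,0],[0,0,0,0]]' 0.03 30;  python3 -m jog '[[0,0,0.01,0],[0,0,0.02,0],[0,0,0.03,0],[0,0,0.03,0],[0,0,0.03,0],[0,0,0.02,0],[0,0,0.01,0],[0,0,0,0],[0,0,0,0],[0,0,0,0]]'
```

```text
time: 20.6
ee_pos: [0.5658, 0.2789, 0.0208]
eef_rot: [0.994, -0.105, -0.0, 0.0]
contact_force: [-0.0, -0.3, 0.5]
opening: 0.861
grip_force: 0.0
opening: 0.86
grip_force: 0.0
time: 21.8
ee_pos: [0.5658, 0.2798, 0.0209]
eef_rot: [0.995, -0.105, -0.0, 0.0]
contact_force: [-0.8, -1.4, 0.7]
opening: 0.638
grip_force: 29.7
time: 22.8
ee_pos: [0.5654, 0.2797, 0.1693]
eef_rot: [0.995, -0.105, -0.001, 0.001]
contact_force: [-0.4, -0.5, -5.4]
opening: 0.639
grip_force: 29.7
```

```bash
python3 -m jog '[[0,-0.01,0,0],[0,-0.02,0,0],[-0.002,-0.03,0,0],[-0.002,-0.03,0,0],[-0.002,-0.03,0,0],[-0.002,-0.03,0,0],[-0.002,-0.03,0,0],[-0.002,-0.03,0,0],[-0.002,-0.03,0,0],[-0.002,-0.03,0,0]]'; python3 -m jog '[[-0.002,-0.03,0,0],[-0.002,-0.03,0,0],[-0.002,-0.03,0,0],[-0.002,-0.03,0,0],[-0.002,-0.03,0,0],[-0.002,-0.03,0,0],[-0.001,-0.03,0,0],[0,-0.03,0,0],[0,-0.03,0,0],[0,-0.02,0,0]]'; python3 -m jog '[[0,-0.015,-0.01,0],[0,-0.008,-0.02,0],[0,0,-0.015,0],[0,0,-0.005,0],[0,0,0,0],[0,0,0,0],[0,0,0,0]]'
python3 - <<'E'
from h import *
import pickle
for n in("top","scene"):
    c=eyes.camera(n); pickle.dump(c,open(n+"9.pkl","wb")); cv2.imwrite(f"pics/{n}9.png",c["img"][:,:,::-1])
E
```

```text
time: 23.8
ee_pos: [0.549, 0.0074, 0.1707]
eef_rot: [0.994, -0.105, -0.0, 0.0]
contact_force: [0.4, 0.6, -5.2]
opening: 0.635
grip_force: 29.7
time: 24.8
ee_pos: [0.5355, -0.2828, 0.1707]
eef_rot: [0.994, -0.105, -0.0, 0.0]
contact_force: [-0.2, -0.2, -5.5]
opening: 0.638
grip_force: 29.7
time: 25.5
ee_pos: [0.5373, -0.3029, 0.1219]
eef_rot: [0.995, -0.104, 0.001, 0.0]
contact_force: [-0.8, -1.7, -4.6]
opening: 0.638
grip_force: 29.7
```

View pics/scene9.png

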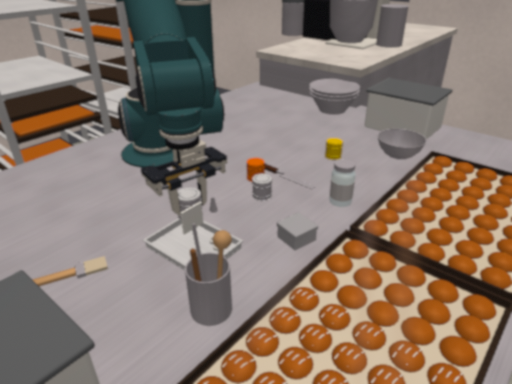

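View pics/top9.png

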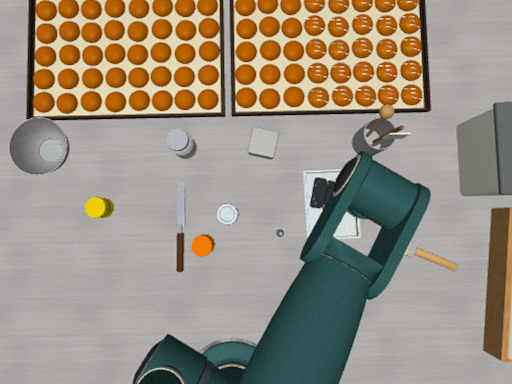

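The held tin hangs upright over the tray, at about (188,195) in the scene view. The lighter tin stands upright at (228,214) in the top view, and the other items haven't moved.

```bash
python3 -m jog '[[0,0,0,0],[0,0,0,0],[0,0,0,0],[0,0,0,0],[0,0,0,0]]'; python3 -c "
from workcell import hand_in
print(hand_in())"
```

```text
time: 26.1
ee_pos: [0.5369, -0.3031, 0.1209]
eef_rot: [0.995, -0.105, -0.0, -0.0]
contact_force: [0.2, -0.0, -4.6]
opening: 0.638
grip_force: 29.7
the job is handed in; nothing more can be done
None
```

Job handed in at 26 s of robot time: both lids are pressed home, the lighter tin (about 2.6 N) is back upright on the worktop, and the heavier one (about 5.5 N) is held still and upright about 10 cm above the tray's middle.

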